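Make up two optics kits from the bench stock

ROBOT

A 6-joint arm with a two-finger parallel gripper is mounted at the origin on the work surface. World frame = base frame: x ahead of the robot, y to its left, z up, the work surface at z = 0. Lengths are in m, angles in rad, forces in N, time in s.
With the tool pointing down it reaches from about 0.3 to 0.775 m from the base axis. Payload 14.6 kg.
Tool frame: the origin (TCP) lies between the finger pads; the fingertips stand 19 mm ahead of it and the grasp point (between the pads) is the TCP; z points along the fingers, y is the direction in which the jaws open and shut (so a half turn about z gives the same grasp; the last joint's range is limited). The gripper opens to 94 mm and grips with 3 to 60 N. Pads are 16 mm wide; open, the fingers measure 119 mm over their backs; the gripper's body (75 mm by 177 mm) begins 78 mm behind the grasp point.
Start: joints at [1.194, 0.3, 1.521, -0, 1.321, -0.067], TCP at [0.168, 0.524, 0.224] pointing down, gripper open.
Joint ranges: [-3.03, 3.03], [-0.79, 2.21], [0.23, 2.52], [-1.04, 4.18], [0, 3.07], [-2.55, 2.55]. Speed limits (rad/s): [2.22, 2.22, 2.57, 3.14, 3.14, 3.14].

INTERFACE

Orientations are given as a unit quaternion [w, x, y, z].
In Python, from plant import observe, grab_frame, sign_off gives the robot as it stands. The module is installed in compiled form; this text tells all that it offers.
- The arm moves only by the tool move_arm, never from a script. Its argument "moves" is a list of rows, each an object of numbers: "x", "y", "z": the shift along the tool's x, y, z in m; "roll": the turn about the tool's z in rad; "claw": the closure in counts, from 0 (fully open) to 255 (shut). In form: [{"x": .., "y": .., "z": .., "roll": .., "claw": ..}, ...]. A call has 1 to 20 rows; each row shifts and turns the commanded pose from where the row before left it, along the tool's axes as they then stand; what a row does not reach is not made up. A row lasts 1/10 s, in which the tool goes at most 50 mm and 8.59 degrees, less where a joint would pass 70% of its speed; a pose out of reach is approached as far as the arm can. A call with a gripper value outside its range is refused whole. The fingers move at their own pace and stop on an object; "newtons" is the grip in N (left out, the last holds). Time passes only in rows, so rows that do not move let the fingers close. It gives the time, the measured TCP pose, the force and the opening at its end, in the units of the state.
- observe(): the state, without advancing time (a new reading comes with each control period).
- grab_frame(name): name is "side" or "top" or "wrist"; returns a dict with "image" (420x560x3 uint8, blue, green, red), "z_map" (420x560 float32, m along the optical axis (not along the pixel's ray), 0 where there is no reading), "fx", "fy", "cx", "cy" (pixels), "extrinsics" (4x4, takes a point from world to camera coordinates); the wrist camera has in their place "T_tool_cam" (4x4, takes a point from camera to tool coordinates, whose origin is the TCP and whose axes are the flange's). Camera axes: x right, y down, z forward; pixel columns grow to the right and rows downward; lengths in m; the calibration is good to about 2 mm. A picture is of the moment at which its call begins: read the wrist's pose just before it.
- sign_off(): hands the job in, once; it reports no verdict.
The state is a dict: "time_s": time; "joint_positions": joint angles; "qvel": joint speeds; "effort": joint torques, N m; "ee_pos": TCP position; "ee_rot": TCP orientation; "ft_force": force on the tool from outside, world axes, zero at the start; "torque": the same for the moment, N m; "width": finger opening in m.
Only numpy, scipy, OpenCV 4.12 (cv2) and the standard library are available. Lean on these libraries where they do the work, as an engineer would, in place of code of your own. Each camera call takes 0.05 s, during which the arm holds its last target. There are 200 camera calls.

TASK

Make up the two kits of optical parts in the white trays, one part to a compartment. In the long tray, counting from the end with the tab: the tall slim post, then the large lens mount, then the fork clamp; in the short tray: the short thick post next to the tab and the small lens mount in the other compartment. Set each part down, without dropping it, upright or flat on the tray floor as it stood on the bench, and leave the little glass bottle standing where it is.

Things in the scene. Friction and masses are not known exactly. Their poses are not given: they have to be found in the camera images.
- tall_post: Tall slim bare-aluminium post, a cylinder 22 mm in diameter and 60 mm high, standing upright, with a dark groove near the top and a black hole in the top. Origin at the centre of its underside, z up its axis.
- short_post: Short thick bare-aluminium post, a cylinder 30 mm in diameter and 32 mm high, standing upright, with a dark groove near the top and a black hole in the top. Origin at the centre of its underside, z up its axis.
- large_mount: Large lens mount: black disc 48 mm in diameter and 20 mm high lying flat, with a glass lens in a steel ring on its top face. Origin at the centre of its underside, z up.
- small_mount: Small lens mount: black disc 32 mm in diameter and 20 mm high lying flat, with a glass lens in a steel ring on its top face. Origin at the centre of its underside, z up.
- fork: Black fork clamp lying flat: 46 mm long (x), 24 mm wide (y), 16 mm high. A solid block fills the -x 20 mm of its length, with a steel dot on top at x = -13 mm; two prongs 8 mm wide with an 8 mm gap between them point to +x. It can be gripped across its 24 mm width. Origin at the centre of the underside of the 46 x 24 mm outline, z up.
- bottle: Small amber glass bottle with a black cap, 32 mm in diameter and 60 mm high, standing loose among the parts; not part of any kit, to be left standing where it is. Origin at the centre of its underside, z up.
- long_tray: Long white plastic tray with three compartments in a row, fixed to the bench. 210 mm long (x) by 106 mm wide (y), rim and dividers 12 mm above the bench, walls 3 mm thick, inner floor 3 mm above the bench. A flat tab 24 mm long and 44 mm wide with a dark dot sticks out of its +x end. Compartments are 66 mm (x) by 100 mm (y) inside, centred at x = +69 mm (next to the tab), 0 and -69 mm, all at y = 0. Origin at the centre of the 210 x 106 mm underside (tab left out), z up.
- short_tray: Short white plastic tray with two compartments in a row, fixed to the bench. 141 mm long (x) by 106 mm wide (y), rim and divider 12 mm above the bench, walls 3 mm thick, inner floor 3 mm above the bench. A flat tab 24 mm long and 44 mm wide with a dark dot sticks out of its +x end. Compartments are 66 mm (x) by 100 mm (y) inside, centred at x = +34.5 mm (next to the tab) and -34.5 mm, both at y = 0. Origin at the centre of the 141 x 106 mm underside (tab left out), z up.
Things that resemble listed ones, but are neither listed nor needed, are in the scene too. What is shaped like the short_post but turquoise is not meant.

How it is judged:
By the outcome, as a careful person would: the job done as asked, in the order asked, and still so for the second after the job is handed in, with the robot touching nothing.
It also fails if it takes over 128 s, if anything falls off the work surface, if the arm or the gripper's body presses on something with over 40 N, if the wrist force passes 120 N, or if a joint passes its speed limit or range.

## Working session

There is one attempt and no reset: what is moved stays moved. The work goes in short steps, Python scripts to look and compute and a tool call to move; the robot and the scene stay as the last step left them, time stands still between calls to the robot, and variables do not carry over. Pictures are saved under pics/ and viewed, on a budget of 14 in all, crops included, one or two more only if the job needs it, and the job is handed in when it is done.

Besides the shell and the picture viewer there is one more tool, called after "Emit:" as a command line: name --argument value ..., lists and objects as JSON in quotes. move_arm: Moves the arm, as the interface text tells. Its arguments: {"type":"object","properties":{"moves":{"type":"array","items":{"type":"object","properties":{"x":{"type":"number"},"y":{"type":"number"},"z":{"type":"number"},"roll":{"type":"number"},"claw":{"type":"number"}}}},"newtons":{"type":"number"}},"required":["moves"]}

```bash
mkdir -p pics
cat > h.py <<'E'
import numpy as np, cv2
from plant import observe, grab_frame
def grab(n):
    f=grab_frame(n); return f
def pts(f):
    "world point map for fixed cams"
    h,w=f['z_map'].shape; u,v=np.meshgrid(np.arange(w),np.arange(h)); z=f['z_map']
    P=np.stack([(u-f['cx'])/f['fx']*z,(v-f['cy'])/f['fy']*z,z],-1)
    E=f['extrinsics']; return (P-E[:3,3])@E[:3,:3]
E
python3 - <<'E'
from h import *
s=observe();print({k:np.round(v,3) for k,v in s.items()})
for n in('top','side'):
    f=grab(n);cv2.imwrite(f'pics/{n}0.png',f['image']);np.savez(f'{n}0.npz',**f)
    print(n,f['fx'],f['fy'],f['cx'],f['cy'],np.round(f['extrinsics'],3).tolist(),(f['z_map']>0).mean())
f=grab('wrist');print(np.round(f['T_tool_cam'],3).tolist())
E
```

```text
{'time_s': np.float64(0.0), 'joint_positions': array([ 1.194,  0.3  ,  1.522,  0.   ,  1.321, -0.067]), 'qvel': array([-0.   ,  0.001,  0.   , -0.001,  0.   ,  0.001]), 'effort': array([ 0.0000e+00, -5.3181e+01, -3.5273e+01,  7.1000e-02,  2.4000e-02,
       -0.0000e+00]), 'ee_pos': array([0.168, 0.524, 0.224]), 'ee_rot': array([-0.   ,  0.154,  0.988, -0.001]), 'ft_force': array([-0.407, -0.183,  0.148]), 'torque': array([-0.053, -0.039, -0.019]), 'width': np.float64(0.094)}
top 419.76756315055036 419.76756315055036 279.58731672545235 207.78683357245538 [[0.003, -1.0, 0.024, -0.003], [-0.992, -0.006, -0.128, 0.577], [0.128, -0.024, -0.991, 0.861], [0.0, 0.0, 0.0, 1.0]] 0.9960501700680272
side 431.3706822291673 431.3706822291673 284.86575962455083 202.37568967003116 [[-0.96, -0.28, -0.013, 0.531], [-0.169, 0.613, -0.772, 0.118], [0.225, -0.739, -0.636, 0.738], [0.0, 0.0, 0.0, 1.0]] 0.9959013605442177
[[-0.0, -0.973, -0.232, 0.067], [1.0, 0.0, -0.001, 0.0], [0.001, -0.232, 0.973, -0.159], [0.0, 0.0, 0.0, 1.0]]
```

View pics/top0.png

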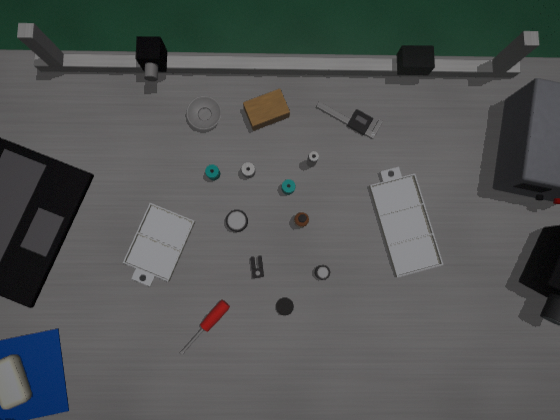

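View pics/side0.png

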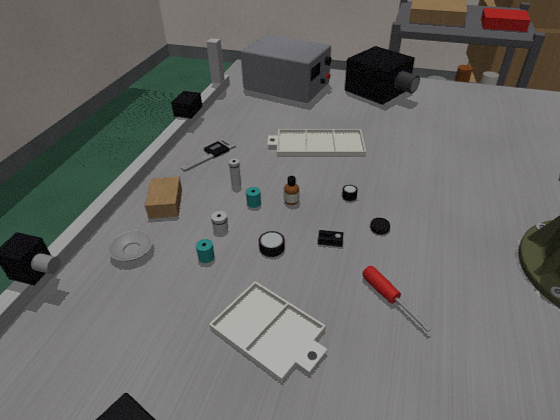

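The top view shows these candidates:
- **Bare posts:** tall post at (313,157) and short post at (248,170). Turquoise look-alikes are at (212,172) and (288,187).
- **Mounts:** large at (236,220) and small at (322,272). The lens-less black disc at (285,306) is a decoy.
- **Other items:** fork at (257,267) and bottle at (301,219).
- **Trays:** the long tray's tab is at (391,174) and the short tray's tab is at (143,277).

Next I'll measure these and check the choice in one crop.

Run:
```python
from h import *
f=dict(np.load('top0.npz')); W=pts(f); im=f['image']
b=W[300:400,330:500].reshape(-1,3); print('bench z',np.median(b[:,2]),b[:,2].std())
hs=((W[...,2]>0.009)).astype(np.uint8); 
names=dict(tall=(313,157,.06),short=(248,170,.032),tq1=(212,172,.032),tq2=(288,187,.032),large=(236,220,.02),small=(322,272,.02),disc=(285,306,.02),fork=(257,267,.016),bottle=(301,219,.06))
n,l,st,c=cv2.connectedComponentsWithStats(hs)
for k,(u,v,h) in names.items():
    i=l[v,u]
    if i==0:
        w=l[v-6:v+7,u-6:u+7]; w=w[w>0]; i=np.bincount(w).argmax() if w.size else 0
    P=W[l==i]; zt=np.percentile(P[:,2],90); T=P[P[:,2]>zt-.006]
    mm=(T.min(0)+T.max(0))/2
    print(k,i,st[i,4],'ztop %.3f'%zt,'mean',T[:,:2].mean(0).round(4),'mid',mm[:2].round(4),'ext',np.ptp(T,axis=0)[:2].round(3))
# trays: white mask, rays onto rim plane
E=f['extrinsics']
def ray(uv,z):
    d=np.array([(uv[0]-f['cx'])/f['fx'],(uv[1]-f['cy'])/f['fy'],1])@E[:3,:3]; o=-E[:3,:3].T@E[:3,3]
    return o+d*(z-o[2])/d[2]
g=cv2.cvtColor(im,cv2.COLOR_BGR2GRAY)
print('gray tray/bench',g[240,400],g[230,150],g[300,400])
m=(g>(int(g[300,400])+int(g[240,400]))//2).astype(np.uint8); m=cv2.morphologyEx(m,cv2.MORPH_CLOSE,np.ones((7,7)))
for k,(u,v),(tu,tv) in(('long',(405,225),(391,174)),('short',(160,243),(143,277))):
    mo=cv2.morphologyEx(m,cv2.MORPH_OPEN,np.ones((25,25)))
    n,l,st,c=cv2.connectedComponentsWithStats(mo); q=(l==l[v,u]).astype(np.uint8)
    ct=max(cv2.findContours(q,0,1)[0],key=cv2.contourArea)[:,0]
    P=np.array([ray(p,.012)[:2] for p in ct],np.float32)
    (cx,cy),wh,a=cv2.minAreaRect(P); t=ray((tu,tv),.003)[:2]
    print(k,'c',round(cx,4),round(cy,4),np.round(wh,4),'ang',a,'tab',t.round(3),'tabdir',np.degrees(np.arctan2(t[1]-cy,t[0]-cx)))
cv2.imwrite('pics/crop.png',cv2.resize(cv2.convertScaleAbs(im[140:325,120:450],alpha=1.6),None,fx=2.4,fy=2.4,interpolation=2))
```

```text
bench z -5.150483712549667e-05 0.05593779232254316
tall 261 135 ztop 0.061 mean [ 0.6836 -0.0701] mid [ 0.5793 -0.0303] ext [0.235 0.102]
short 280 168 ztop 0.034 mean [0.6624 0.0688] mid [0.5703 0.0523] ext [0.217 0.063]
tq1 283 174 ztop 0.034 mean [0.6558 0.1456] mid [0.5676 0.0912] ext [0.212 0.141]
tq2 300 164 ztop 0.033 mean [ 0.6272 -0.0187] mid [ 0.6272 -0.0187] ext [0.029 0.026]
large 349 385 ztop 0.022 mean [0.5519 0.0928] mid [0.519  0.0682] ext [0.115 0.095]
small 460 178 ztop 0.022 mean [ 0.4419 -0.0914] mid [ 0.4439 -0.0432] ext [0.036 0.128]
disc 525 245 ztop 0.015 mean [ 0.3706 -0.0111] mid [ 0.4069 -0.0048] ext [0.11  0.051]
fork 440 194 ztop 0.018 mean [0.4504 0.0478] mid [0.4524 0.0485] ext [0.045 0.028]
bottle 359 194 ztop 0.061 mean [ 0.5521 -0.0454] mid [ 0.5117 -0.0171] ext [0.1   0.076]
gray tray/bench 139 142 101
long c 0.5527 -0.2782 [0.2235 0.1054] ang 14.708703994750977 tab [ 0.66  -0.253] tabdir 13.288622810809041
short c 0.5006 0.2616 [0.1423 0.1118] ang 0.3211333453655243 tab [0.429 0.293] tabdir 156.1154693826413
```

View pics/crop.png

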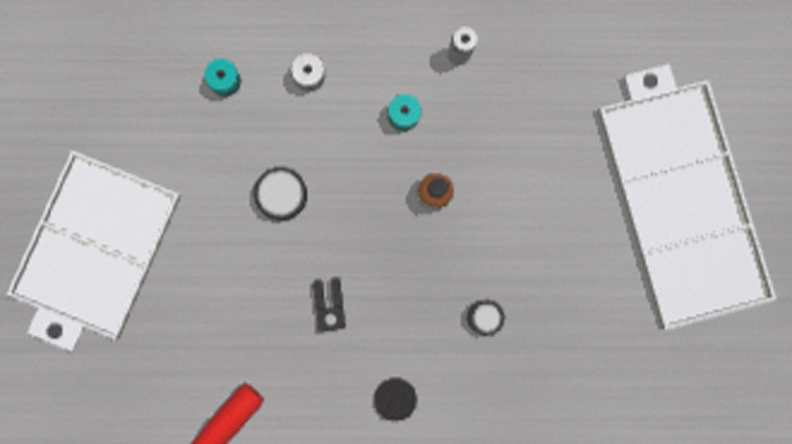

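The crop confirms the choices: bare posts at crop pixels (308,70) short and (464,40) tall, lensed mounts at (280,194) and (486,317), and the fork at (328,305) with its prongs pointing up the image. The disc at (395,398) has no lens and isn't wanted. I'll compute robust positions now, using the tray rim corners and median centres.

```bash
cat >> h.py <<'E'
def rayw(f,uv,z):
    E=f['extrinsics']; d=np.array([(uv[0]-f['cx'])/f['fx'],(uv[1]-f['cy'])/f['fy'],1])@E[:3,:3]; o=-E[:3,:3].T@E[:3,3]
    return o+d*(z-o[2])/d[2]
E
python3 - <<'E'
from h import *
f=dict(np.load('top0.npz')); W=pts(f)
n=dict(tall=(313,157,.06,.011),short=(248,170,.032,.015),tq1=(212,172,.032,.015),tq2=(288,187,.032,.015),large=(236,220,.02,.024),small=(322,272,.02,.016),disc=(285,306,.014,.02),bottle=(301,219,.06,.01))
for k,(u,v,h,r) in n.items():
    c=rayw(f,(u,v),h)[:2]
    A=W.reshape(-1,3); 
    for _ in range(4):
        s=A[(np.hypot(*(A[:,:2]-c).T)<r+.006)&(abs(A[:,2]-h)<.005)]; c=np.median(s[:,:2],0)
    lo,hi=np.percentile(s[:,:2],[3,97],axis=0)
    print(k,c.round(4),s[:,:2].mean(0).round(4),'mid',((lo+hi)/2).round(4),'ext',(hi-lo).round(3),'z',np.median(s[:,2]).round(4),len(s))
A=W.reshape(-1,3);s=A[(np.hypot(*(A[:,:2]-[.45,.048]).T)<.035)&(abs(A[:,2]-.016)<.005)]
r=cv2.minAreaRect(s[:,:2].astype(np.float32));print('fork',r,s.mean(0), 'dot',rayw(f,(120+330/2.4,140+319/2.4),.016))
for k,q in dict(short=[(72,152),(180,194),(117,340),(8,293)],long=[(600,110),(708,82),(775,298),(666,328)]).items():
    P=np.array([rayw(f,(120+(a-.5)/2.4,140+(b-.5)/2.4),.012)[:2] for a,b in q]);c=P.mean(0)
    L=np.linalg.norm(P-np.roll(P,-1,0),axis=1); 
    d=(P[0]+P[1]-P[2]-P[3])/2; 
    if k=='short': d=-d
    print(k,c.round(4),L.round(4),'x-dir deg',np.degrees(np.arctan2(d[1],d[0])).round(2))
    u=d/np.linalg.norm(d)
    for o in ((.0345,-.0345) if k=='short' else (.069,0,-.069)): print('  comp',o,(c+u*o).round(4))
E
```

```text
tall [ 0.686  -0.0707] [ 0.6862 -0.0712] mid [ 0.6864 -0.0715] ext [0.019 0.019] z 0.0593 85
short [0.6636 0.0686] [0.6636 0.0691] mid [0.6637 0.0688] ext [0.025 0.025] z 0.0317 144
tq1 [0.6581 0.1468] [0.6585 0.1474] mid [0.6586 0.1474] ext [0.025 0.025] z 0.0315 145
tq2 [ 0.6276 -0.0186] [ 0.6271 -0.0187] mid [ 0.6274 -0.0187] ext [0.026 0.026] z 0.0315 145
large [0.5521 0.0935] [0.5523 0.0932] mid [0.5532 0.0927] ext [0.041 0.041] z 0.0201 378
small [ 0.4411 -0.0923] [ 0.4416 -0.0927] mid [ 0.4421 -0.093 ] ext [0.027 0.028] z 0.0201 170
disc [ 0.3691 -0.011 ] [ 0.3694 -0.0116] mid [ 0.3693 -0.012 ] ext [0.033 0.032] z 0.0132 242
bottle [ 0.554  -0.0466] [ 0.5541 -0.0469] mid [ 0.5541 -0.0466] ext [0.015 0.013] z 0.0598 48
fork ((0.4528822600841522, 0.04813382402062416), (0.04555945098400116, 0.0238712877035141), 7.264480113983154) [0.45036718 0.0477819  0.015581  ] dot [0.43874434 0.04608675 0.016     ]
short [0.5054 0.2593] [0.106  0.1409 0.1066 0.1375] x-dir deg 158.16
  comp 0.0345 [0.4734 0.2721]
  comp -0.0345 [0.5375 0.2464]
long [ 0.5451 -0.28  ] [0.1056 0.2068 0.1043 0.207 ] x-dir deg 15.21
  comp 0.069 [ 0.6117 -0.2619]
  comp 0 [ 0.5451 -0.28  ]
  comp -0.069 [ 0.4785 -0.2981]
```

Everything fits the stated heights and sizes, so I'm moving. The order is tall post, large mount, fork, short post, small mount.

Emit:
move_arm --moves '[{"x": -0.0337,"y": -0.0205},{"x": -0.0337,"y": -0.0205},{"x": -0.0337,"y": -0.0205},{"x": -0.0337,"y": -0.0205},{"x": -0.0337,"y": -0.0205},{"x": -0.0337,"y": -0.0205},{"x": -0.0337,"y": -0.0205},{"x": -0.0337,"y": -0.0205},{"x": -0.0337,"y": -0.0205},{"x": -0.0337,"y": -0.0205},{"x": -0.0337,"y": -0.0205},{"x": -0.0337,"y": -0.0205},{"x": -0.0337,"y": -0.0205},{"x": -0.0337,"y": -0.0205},{"x": -0.0337,"y": -0.0205},{"x": -0.0337,"y": -0.0205},{"x": -0.0337,"y": -0.0205},{"x": -0.0337,"y": -0.0205},{"x": -0.0337,"y": -0.0205},{"x": -0.0337,"y": -0.0205}]' --newtons 15

```text
$.moves[0]: bad value
```

Emit:
move_arm --moves '[{"roll": 0.1426,"claw": 90},{"roll": 0.1426},{"roll": 0.1426},{"roll": 0.1426},{"roll": 0.1426},{"roll": 0.1426},{"roll": 0.1426},{"roll": 0.1426},{"roll": 0.1426},{"roll": 0.1426},{"roll": 0.1426},{"roll": 0.1426},{"roll": 0.1426},{"roll": 0.1426},{"roll": 0.1426},{"roll": 0.1426},{"roll": 0.1426},{"roll": 0.1426},{}]'

```text
$.moves[0]: bad value
```

```bash
cat >> h.py <<'E'
def go(x,y,z,jaw=None,s=None):
    "tool-frame shift to a world target from the measured pose; roll to bring the jaw axis to heading jaw (deg, mod 180); roll applied after the shift"
    from scipy.spatial.transform import Rotation as R
    s=s or observe(); w=s['ee_rot']; r=R.from_quat([w[1],w[2],w[3],w[0]]); d=r.inv().apply(np.array([x,y,z])-s['ee_pos'])
    M=r.as_matrix(); hy=np.degrees(np.arctan2(M[1,1],M[0,1]))
    rl=0 if jaw is None else ((hy-jaw+90)%180)-90
    print('t %.2f'%s['time_s'],'pos',s['ee_pos'].round(4),'jaw %.1f'%hy,'tilt',M[:,2].round(3),'w %.4f'%s['width'],'F',s['ft_force'].round(1),'q6 %.2f'%s['joint_positions'][5])
    print(' -> dx,dy,dz',d.round(4),'roll',np.radians(rl).round(4))
E
python3 - <<'E'
from h import *
go(.6864,-.0712,.036,105.2)
s=observe();f=grab('wrist');cv2.imwrite('pics/w1.png',f['image'])
E
```

```text
t 0.15 pos [0.1676 0.5236 0.224 ] jaw 72.2 tilt [-0.    -0.001 -1.   ] w 0.0941 F [-0.1  0.2 -0.7] q6 -0.07
 -> dx,dy,dz [-0.6754 -0.4082  0.1884] roll -0.5751
```

View pics/w1.png

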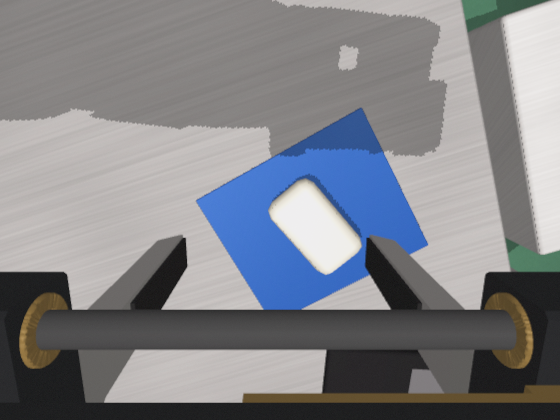

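The calls were refused, so the arm hasn't moved; the picture shows only the soap on the mat at (315,225). The rows probably need every field.

Emit:
move_arm --moves '[{"x": -0.0337,"y": -0.0205,"z": 0,"roll": 0,"claw": 0},{"x": -0.0337,"y": -0.0205,"z": 0,"roll": 0,"claw": 0},{"x": -0.0337,"y": -0.0205,"z": 0,"roll": 0,"claw": 0},{"x": -0.0337,"y": -0.0205,"z": 0,"roll": 0,"claw": 0},{"x": -0.0337,"y": -0.0205,"z": 0,"roll": 0,"claw": 0},{"x": -0.0337,"y": -0.0205,"z": 0,"roll": 0,"claw": 0},{"x": -0.0337,"y": -0.0205,"z": 0,"roll": 0,"claw": 0},{"x": -0.0337,"y": -0.0205,"z": 0,"roll": 0,"claw": 0},{"x": -0.0337,"y": -0.0205,"z": 0,"roll": 0,"claw": 0},{"x": -0.0337,"y": -0.0205,"z": 0,"roll": 0,"claw": 0},{"x": -0.0337,"y": -0.0205,"z": 0,"roll": 0,"claw": 0},{"x": -0.0337,"y": -0.0205,"z": 0,"roll": 0,"claw": 0},{"x": -0.0337,"y": -0.0205,"z": 0,"roll": 0,"claw": 0},{"x": -0.0337,"y": -0.0205,"z": 0,"roll": 0,"claw": 0},{"x": -0.0337,"y": -0.0205,"z": 0,"roll": 0,"claw": 0},{"x": -0.0337,"y": -0.0205,"z": 0,"roll": 0,"claw": 0},{"x": -0.0337,"y": -0.0205,"z": 0,"roll": 0,"claw": 0},{"x": -0.0337,"y": -0.0205,"z": 0,"roll": 0,"claw": 0},{"x": -0.0337,"y": -0.0205,"z": 0,"roll": 0,"claw": 0},{"x": -0.0337,"y": -0.0205,"z": 0,"roll": 0,"claw": 0}]' --newtons 15

```text
time_s: 2.2
ee_pos: [0.6854, -0.0735, 0.2242]
ee_rot: [-0.0, 0.154, 0.988, 0.0]
ft_force: [-0.0, -0.0, 0.3]
width: 0.094
```

Emit:
move_arm --moves '[{"x": 0,"y": 0,"z": 0.003,"roll": 0.1426,"claw": 90},{"x": 0,"y": 0,"z": 0.003,"roll": 0.1426,"claw": 90},{"x": 0,"y": 0,"z": 0.003,"roll": 0.1426,"claw": 90},{"x": 0,"y": 0,"z": 0.003,"roll": 0.1426,"claw": 90},{"x": 0,"y": 0,"z": 0.003,"roll": 0.1426,"claw": 90},{"x": 0,"y": 0,"z": 0.003,"roll": 0.1426,"claw": 90},{"x": 0,"y": 0,"z": 0.003,"roll": 0.1426,"claw": 90},{"x": 0,"y": 0,"z": 0.003,"roll": 0.1426,"claw": 90},{"x": 0,"y": 0,"z": 0.003,"roll": 0.1426,"claw": 90},{"x": 0,"y": 0,"z": 0.003,"roll": 0.1426,"claw": 90},{"x": 0,"y": 0,"z": 0.003,"roll": 0.1426,"claw": 90},{"x": 0,"y": 0,"z": 0.003,"roll": 0.1426,"claw": 90},{"x": 0,"y": 0,"z": 0.003,"roll": 0.1426,"claw": 90},{"x": 0,"y": 0,"z": 0.003,"roll": 0.1426,"claw": 90},{"x": 0,"y": 0,"z": 0.003,"roll": 0.1426,"claw": 90},{"x": 0,"y": 0,"z": 0.003,"roll": 0.1426,"claw": 90},{"x": 0,"y": 0,"z": 0.003,"roll": 0.1426,"claw": 90},{"x": 0,"y": 0,"z": 0.003,"roll": 0.1426,"claw": 90},{"x": 0,"y": 0,"z": 0,"roll": 0,"claw": 90}]'

```text
time_s: 4.1
ee_pos: [0.6844, -0.0721, 0.1697]
ee_rot: [-0.0, 0.991, 0.131, -0.001]
ft_force: [0.2, 0.6, -1.3]
width: 0.0606
```

```bash
cat >> h.py <<'E'
def wpts(f,s):
    from scipy.spatial.transform import Rotation as R
    h,w=f['z_map'].shape; u,v=np.meshgrid(np.arange(w),np.arange(h)); z=f['z_map']
    P=np.stack([(u-f['cx'])/f['fx']*z,(v-f['cy'])/f['fy']*z,z],-1); T=f['T_tool_cam']; q=s['ee_rot']
    W=(P@T[:3,:3].T+T[:3,3])@R.from_quat([q[1],q[2],q[3],q[0]]).as_matrix().T+s['ee_pos']; W[z<=0]=9; return W
def disc(W,c,h,r):
    A=W.reshape(-1,3); c=np.array(c)
    for _ in range(4):
        t=A[(np.hypot(*(A[:,:2]-c).T)<r+.006)&(abs(A[:,2]-h)<.005)]
        if len(t)<5: print('none',c); return
        lo,hi=np.percentile(t[:,:2],[2,98],axis=0); c=(lo+hi)/2
    print('disc',c.round(4),'mean',t[:,:2].mean(0).round(4),'ext',(hi-lo).round(4),'z',np.median(t[:,2]).round(4),len(t))
E
python3 - <<'E'
from h import *
go(.6864,-.0712,.036,105.2)
s=observe();f=grab('wrist');cv2.imwrite('pics/w2.png',f['image']); disc(wpts(f,s),(.6864,-.0712),.06,.011)
E
```

```text
t 4.10 pos [ 0.6844 -0.0721  0.1697] jaw -75.0 tilt [-0.001  0.    -1.   ] w 0.0606 F [ 0.2  0.6 -1.3] q6 1.15
 -> dx,dy,dz [ 0.0024 -0.0003  0.1337] roll -0.0026
disc [ 0.6868 -0.0706] mean [ 0.6869 -0.0706] ext [0.0193 0.0189] z 0.0593 608
```

View pics/w2.png

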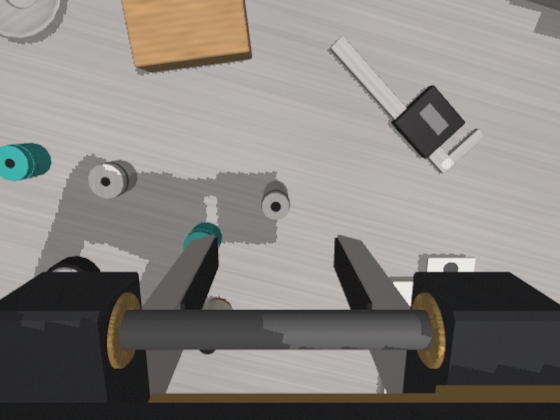

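The post top is at (276,205), centred between the fingers. The turquoise post at (205,235) is clear of the jaw path. I'll descend and grip.

Emit:
move_arm --moves '[{"x": 0.003,"y": -0.0005,"z": 0.03,"roll": 0,"claw": 90},{"x": 0,"y": 0,"z": 0.03,"roll": 0,"claw": 90},{"x": 0,"y": 0,"z": 0.03,"roll": 0,"claw": 90},{"x": 0,"y": 0,"z": 0.025,"roll": 0,"claw": 90},{"x": 0,"y": 0,"z": 0.014,"roll": 0,"claw": 90},{"x": 0,"y": 0,"z": 0.005,"roll": 0,"claw": 90},{"x": 0,"y": 0,"z": 0,"roll": 0,"claw": 255},{"x": 0,"y": 0,"z": 0,"roll": 0,"claw": 255},{"x": 0,"y": 0,"z": 0,"roll": 0,"claw": 255},{"x": 0,"y": 0,"z": 0,"roll": 0,"claw": 255},{"x": 0,"y": 0,"z": 0,"roll": 0,"claw": 255},{"x": 0,"y": 0,"z": 0,"roll": 0,"claw": 255},{"x": 0,"y": 0,"z": 0,"roll": 0,"claw": 255},{"x": 0,"y": 0,"z": 0,"roll": 0,"claw": 255}]' --newtons 20

```text
time_s: 5.55
ee_pos: [0.6875, -0.0709, 0.0369]
ee_rot: [0.0, 0.991, 0.132, 0.0]
ft_force: [-0.5, 0.6, 4.1]
width: 0.0219
```

Run:
```python
from h import *
go(.6117,-.2619,.036,105.2)
```

```text
t 5.55 pos [ 0.6875 -0.0709  0.0369] jaw -74.8 tilt [ 0.001 -0.    -1.   ] w 0.0219 F [-0.5  0.6  4.1] q6 1.15
 -> dx,dy,dz [-0.1232  0.1645  0.0008] roll -0.0003
```

Gripped at 21.9 mm. I'll lift and carry it to above the long tray's tab compartment.

Emit:
move_arm --moves '[{"x": 0,"y": 0,"z": -0.015,"roll": 0,"claw": 255},{"x": 0,"y": 0,"z": -0.025,"roll": 0,"claw": 255},{"x": 0,"y": 0,"z": -0.02,"roll": 0,"claw": 255},{"x": -0.0061,"y": 0.0085,"z": 0,"roll": 0,"claw": 255},{"x": -0.0123,"y": 0.0165,"z": 0,"roll": 0,"claw": 255},{"x": -0.0123,"y": 0.0165,"z": 0,"roll": 0,"claw": 255},{"x": -0.0123,"y": 0.0165,"z": 0,"roll": 0,"claw": 255},{"x": -0.0123,"y": 0.0165,"z": 0,"roll": 0,"claw": 255},{"x": -0.0123,"y": 0.0165,"z": 0,"roll": 0,"claw": 255},{"x": -0.0123,"y": 0.0165,"z": 0,"roll": 0,"claw": 255},{"x": -0.0123,"y": 0.0165,"z": 0,"roll": 0,"claw": 255},{"x": -0.0123,"y": 0.0165,"z": 0,"roll": 0,"claw": 255},{"x": -0.0123,"y": 0.0165,"z": 0,"roll": 0,"claw": 255},{"x": -0.0061,"y": 0.0085,"z": 0,"roll": 0,"claw": 255},{"x": 0,"y": 0,"z": 0,"roll": 0,"claw": 255},{"x": 0,"y": 0,"z": 0,"roll": 0,"claw": 255}]'

```text
time_s: 7.15
ee_pos: [0.6118, -0.2628, 0.096]
ee_rot: [-0.0, 0.991, 0.132, -0.0]
ft_force: [-0.4, 0.1, -1.3]
width: 0.0218
```

Run:
```python
from h import *
go(.6117,-.2619,.0399,105.2)
s=observe();f=grab('wrist');cv2.imwrite('pics/w3.png',f['image'])
```

```text
t 7.15 pos [ 0.6118 -0.2628  0.096 ] jaw -74.8 tilt [-0.001  0.    -1.   ] w 0.0218 F [-0.4  0.1 -1.3] q6 0.85
 -> dx,dy,dz [ 0.0002 -0.0008  0.0561] roll -0.0008
```

View pics/w3.png

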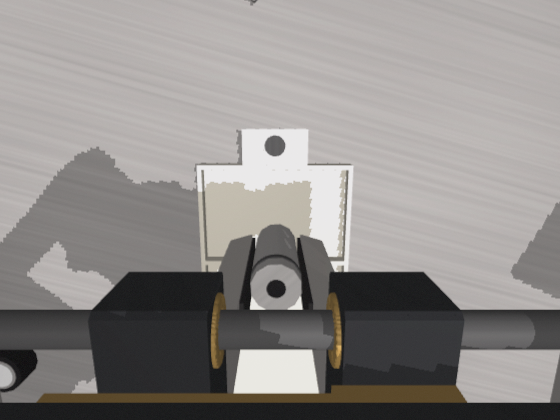

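The tray is square to the view, with its end wall at row 165 and the divider at row 258. I'll check the compartment centre from these edges.

```bash
cat >> h.py <<'E'
def wray(f,s,uv,z):
    "point on world plane z seen at wrist pixel uv, expressed as tool x,y offset from the TCP, and world"
    from scipy.spatial.transform import Rotation as R
    q=s['ee_rot']; M=R.from_quat([q[1],q[2],q[3],q[0]]).as_matrix(); T=f['T_tool_cam']
    d=M@T[:3,:3]@np.array([(uv[0]-f['cx'])/f['fx'],(uv[1]-f['cy'])/f['fy'],1]); o=M@T[:3,3]+s['ee_pos']
    p=o+d*(z-o[2])/d[2]; return (M.T@(p-s['ee_pos']))[:2].round(4),p.round(4)
E
python3 - <<'E'
from h import *
s=observe();f=grab('wrist')
for n,uv in dict(endwall=(220,165),divider=(215,258),left=(199,200),right=(351,200)).items(): print(n,*wray(f,s,uv,.012))
E
```

```text
endwall [ 0.0374 -0.0377] [ 0.6383 -0.2161  0.012 ]
divider [-0.0293 -0.0437] [ 0.5724 -0.2278  0.012 ]
left [ 0.0133 -0.0531] [ 0.611  -0.2076  0.012 ]
right [0.0132 0.0517] [ 0.6384 -0.3087  0.012 ]
```

Centred to about 2 mm. I'll lower it to contact.

Emit:
move_arm --moves '[{"x": 0,"y": 0,"z": 0.02,"roll": 0,"claw": 255},{"x": 0,"y": 0,"z": 0.02,"roll": 0,"claw": 255},{"x": 0,"y": 0,"z": 0.01,"roll": 0,"claw": 255},{"x": 0,"y": 0,"z": 0.004,"roll": 0,"claw": 255},{"x": 0,"y": 0,"z": 0.001,"roll": 0,"claw": 255},{"x": 0,"y": 0,"z": 0.001,"roll": 0,"claw": 255},{"x": 0,"y": 0,"z": 0,"roll": 0,"claw": 255},{"x": 0,"y": 0,"z": 0,"roll": 0,"claw": 255}]'

```text
time_s: 8.05
ee_pos: [0.6123, -0.2629, 0.0411]
ee_rot: [0.0, 0.991, 0.132, 0.0]
ft_force: [-0.5, -0.5, -0.5]
width: 0.0219
```

Emit:
move_arm --moves '[{"x": 0,"y": 0,"z": 0.0007,"roll": 0,"claw": 255},{"x": 0,"y": 0,"z": 0,"roll": 0,"claw": 255},{"x": 0,"y": 0,"z": 0,"roll": 0,"claw": 255}]'

```text
time_s: 8.35
ee_pos: [0.6121, -0.2628, 0.0399]
ee_rot: [0.0, 0.991, 0.132, 0.0]
ft_force: [1.1, 0.0, -0.4]
width: 0.0218
```

Emit:
move_arm --moves '[{"x": 0,"y": 0,"z": 0.0006,"roll": 0,"claw": 255},{"x": 0,"y": 0,"z": 0,"roll": 0,"claw": 255},{"x": 0,"y": 0,"z": 0,"roll": 0,"claw": 255}]'

```text
time_s: 8.65
ee_pos: [0.6122, -0.2629, 0.0398]
ee_rot: [0.0, 0.991, 0.132, 0.0]
ft_force: [-2.3, 1.5, 5.7]
width: 0.0216
```

Contact (5.7 N). I'll release, rise, and check that it stands.

Emit:
move_arm --moves '[{"x": 0,"y": 0,"z": 0,"roll": 0,"claw": 160},{"x": 0,"y": 0,"z": 0,"roll": 0,"claw": 150},{"x": 0,"y": 0,"z": 0,"roll": 0,"claw": 140},{"x": 0,"y": 0,"z": 0,"roll": 0,"claw": 140},{"x": 0,"y": 0,"z": -0.02,"roll": 0,"claw": 140},{"x": 0,"y": 0,"z": -0.04,"roll": 0,"claw": 140},{"x": 0,"y": 0,"z": -0.04,"roll": 0,"claw": 20},{"x": 0,"y": 0,"z": -0.02,"roll": 0,"claw": 20},{"x": 0,"y": 0,"z": 0,"roll": 0,"claw": 20}]'

```text
time_s: 9.55
ee_pos: [0.6132, -0.2633, 0.1627]
ee_rot: [0.002, 0.991, 0.132, 0.002]
ft_force: [0.3, -0.4, -0.5]
width: 0.063
```

Run:
```python
from h import *
go(.5526,.093,.14,105.2)
s=observe();f=grab('wrist'); disc(wpts(f,s),s['ee_pos'][:2],.063,.011)
```

```text
t 9.55 pos [ 0.6132 -0.2633  0.1627] jaw -74.8 tilt [ 0.005 -0.002 -1.   ] w 0.0630 F [ 0.3 -0.4 -0.5] q6 0.85
 -> dx,dy,dz [ 0.0348 -0.3598  0.0215] roll -0.0003
disc [ 0.6114 -0.2626] mean [ 0.6116 -0.2626] ext [0.0194 0.0193] z 0.0623 659
```

The tall post stands on the tray floor with its top at 62 mm. Next is the large mount.

Emit:
move_arm --moves '[{"x": 0.0016,"y": -0.0164,"z": 0,"roll": 0,"claw": 0},{"x": 0.0032,"y": -0.0328,"z": 0,"roll": 0,"claw": 0},{"x": 0.0032,"y": -0.0328,"z": 0,"roll": 0,"claw": 0},{"x": 0.0032,"y": -0.0328,"z": 0,"roll": 0,"claw": 0},{"x": 0.0032,"y": -0.0328,"z": 0,"roll": 0,"claw": 0},{"x": 0.0032,"y": -0.0328,"z": 0,"roll": 0,"claw": 0},{"x": 0.0032,"y": -0.0328,"z": 0,"roll": 0,"claw": 0},{"x": 0.0032,"y": -0.0328,"z": 0,"roll": 0,"claw": 0},{"x": 0.0032,"y": -0.0328,"z": 0,"roll": 0,"claw": 0},{"x": 0.0032,"y": -0.0328,"z": 0,"roll": 0,"claw": 0},{"x": 0.0032,"y": -0.0328,"z": 0,"roll": 0,"claw": 0},{"x": 0.0016,"y": -0.0164,"z": 0,"roll": 0,"claw": 0},{"x": 0,"y": 0,"z": 0,"roll": 0,"claw": 0}]'

```text
time_s: 10.9
ee_pos: [0.5509, 0.096, 0.158]
ee_rot: [-0.0, 0.991, 0.133, -0.001]
ft_force: [-0.2, -0.4, -0.7]
width: 0.0941
```

Run:
```python
from h import *
s=observe();f=grab('wrist'); disc(wpts(f,s),(.5526,.093),.02,.024)
go(.5526,.093,.022,105.2)
```

```text
disc [0.5525 0.0941] mean [0.5529 0.0942] ext [0.0428 0.0424] z 0.0198 2437
t 10.95 pos [0.5513 0.0947 0.1582] jaw -74.7 tilt [-0.001 -0.    -1.   ] w 0.0943 F [ 0.5 -1.2  0.6] q6 1.41
 -> dx,dy,dz [0.001  0.002  0.1362] roll 0.0009
```

Emit:
move_arm --moves '[{"x": 0.001,"y": 0.001,"z": 0.03,"roll": 0,"claw": 0},{"x": 0,"y": 0,"z": 0.035,"roll": 0,"claw": 0},{"x": 0,"y": 0,"z": 0.035,"roll": 0,"claw": 0},{"x": 0,"y": 0,"z": 0.02,"roll": 0,"claw": 0},{"x": 0,"y": 0,"z": 0.01,"roll": 0,"claw": 0},{"x": 0,"y": 0,"z": 0.005,"roll": 0,"claw": 0},{"x": 0,"y": 0,"z": 0,"roll": 0,"claw": 255},{"x": 0,"y": 0,"z": 0,"roll": 0,"claw": 255},{"x": 0,"y": 0,"z": 0,"roll": 0,"claw": 255},{"x": 0,"y": 0,"z": 0,"roll": 0,"claw": 255},{"x": 0,"y": 0,"z": 0,"roll": 0,"claw": 255},{"x": 0,"y": 0,"z": 0,"roll": 0,"claw": 255},{"x": 0,"y": 0,"z": 0,"roll": 0,"claw": 255},{"x": 0,"y": 0,"z": 0,"roll": 0,"claw": 255}]'

```text
time_s: 12.35
ee_pos: [0.5529, 0.094, 0.0243]
ee_rot: [0.0, 0.991, 0.132, 0.0]
ft_force: [-1.0, -0.8, 3.3]
width: 0.0473
```

Run:
```python
from h import *
go(.5451,-.2805,.085,105.2)
```

```text
t 12.35 pos [0.5529 0.094  0.0243] jaw -74.8 tilt [ 0.  0. -1.] w 0.0473 F [-1.  -0.8  3.3] q6 1.41
 -> dx,dy,dz [-0.1056  0.3594 -0.0607] roll -0.0002
```

Emit:
move_arm --moves '[{"x": 0,"y": 0,"z": -0.015,"roll": 0,"claw": 255},{"x": 0,"y": 0,"z": -0.03,"roll": 0,"claw": 255},{"x": 0,"y": 0,"z": -0.035,"roll": 0,"claw": 255},{"x": 0,"y": 0,"z": -0.02,"roll": 0,"claw": 255},{"x": -0.0044,"y": 0.015,"z": 0,"roll": 0,"claw": 255},{"x": -0.0088,"y": 0.03,"z": 0,"roll": 0,"claw": 255},{"x": -0.0088,"y": 0.03,"z": 0,"roll": 0,"claw": 255},{"x": -0.0088,"y": 0.03,"z": 0,"roll": 0,"claw": 255},{"x": -0.0088,"y": 0.03,"z": 0,"roll": 0,"claw": 255},{"x": -0.0088,"y": 0.03,"z": 0,"roll": 0,"claw": 255},{"x": -0.0088,"y": 0.03,"z": 0,"roll": 0,"claw": 255},{"x": -0.0088,"y": 0.03,"z": 0,"roll": 0,"claw": 255},{"x": -0.0088,"y": 0.03,"z": 0,"roll": 0,"claw": 255},{"x": -0.0088,"y": 0.03,"z": 0,"roll": 0,"claw": 255},{"x": -0.0088,"y": 0.03,"z": 0,"roll": 0,"claw": 255},{"x": -0.0088,"y": 0.03,"z": 0,"roll": 0,"claw": 255},{"x": -0.0044,"y": 0.015,"z": 0,"roll": 0,"claw": 255},{"x": 0,"y": 0,"z": 0,"roll": 0,"claw": 255},{"x": 0,"y": 0,"z": 0,"roll": 0,"claw": 255}]'

```text
time_s: 14.25
ee_pos: [0.5449, -0.2806, 0.1237]
ee_rot: [-0.0, 0.991, 0.132, -0.0]
ft_force: [-0.1, 0.9, -1.8]
width: 0.0474
```

Run:
```python
from h import *
go(.5451,-.2805,.0273,105.2)
s=observe();f=grab('wrist');cv2.imwrite('pics/w4.png',f['image'])
```

```text
t 14.25 pos [ 0.5449 -0.2806  0.1237] jaw -74.8 tilt [-0.001  0.001 -1.   ] w 0.0474 F [-0.1  0.9 -1.8] q6 0.77
 -> dx,dy,dz [0.0003 0.     0.0964] roll -0.0005
```

View pics/w4.png

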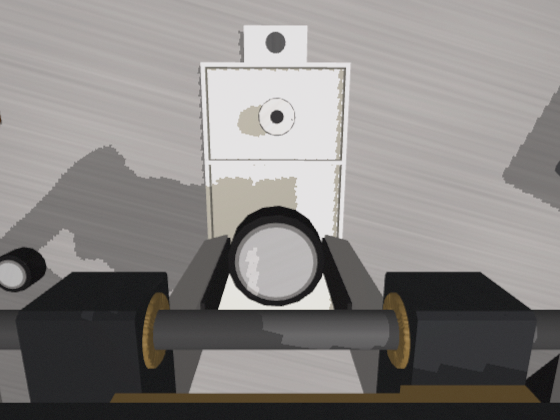

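The mount is held flat at (276,255), with the divider at row 160 and the end wall at row 64. The tall post stands in the first compartment at (276,117). I'll check the divider offset.

Run:
```python
from h import *
s=observe();f=grab('wrist')
for n,uv in dict(end=(240,64),div=(240,160),l=(204,130),r=(347,130)).items(): print(n,*wray(f,s,uv,.012))
```

```text
end [ 0.1053 -0.0253] [ 0.64   -0.2281  0.012 ]
div [ 0.0379 -0.0269] [ 0.5745 -0.2443  0.012 ]
l [ 0.0598 -0.0528] [ 0.5889 -0.2135  0.012 ]
r [0.0598 0.0522] [ 0.6164 -0.3148  0.012 ]
```

Emit:
move_arm --moves '[{"x": 0.0015,"y": 0,"z": 0.03,"roll": 0,"claw": 255},{"x": 0,"y": 0,"z": 0.035,"roll": 0,"claw": 255},{"x": 0,"y": 0,"z": 0.02,"roll": 0,"claw": 255},{"x": 0,"y": 0,"z": 0.008,"roll": 0,"claw": 255},{"x": 0,"y": 0,"z": 0.002,"roll": 0,"claw": 255},{"x": 0,"y": 0,"z": 0.001,"roll": 0,"claw": 255},{"x": 0,"y": 0,"z": 0,"roll": 0,"claw": 255},{"x": 0,"y": 0,"z": 0,"roll": 0,"claw": 255}]'

```text
time_s: 15.15
ee_pos: [0.547, -0.281, 0.0292]
ee_rot: [0.0, 0.991, 0.132, 0.001]
ft_force: [-0.3, -0.2, -1.1]
width: 0.0474
```

Emit:
move_arm --moves '[{"x": 0,"y": 0,"z": 0.0006,"roll": 0,"claw": 255},{"x": 0,"y": 0,"z": 0,"roll": 0,"claw": 255},{"x": 0,"y": 0,"z": 0,"roll": 0,"claw": 255}]'

```text
time_s: 15.45
ee_pos: [0.5466, -0.2808, 0.0277]
ee_rot: [0.0, 0.991, 0.132, 0.0]
ft_force: [-0.7, -0.2, -0.6]
width: 0.0474
```

Emit:
move_arm --moves '[{"x": 0,"y": 0,"z": 0.0007,"roll": 0,"claw": 255},{"x": 0,"y": 0,"z": 0,"roll": 0,"claw": 255},{"x": 0,"y": 0,"z": 0,"roll": 0,"claw": 255}]'

```text
time_s: 15.75
ee_pos: [0.5467, -0.2809, 0.0273]
ee_rot: [0.0, 0.991, 0.132, 0.0]
ft_force: [-2.1, 1.7, 5.7]
width: 0.0472
```

Emit:
move_arm --moves '[{"x": 0,"y": 0,"z": 0,"roll": 0,"claw": 115},{"x": 0,"y": 0,"z": 0,"roll": 0,"claw": 105},{"x": 0,"y": 0,"z": 0,"roll": 0,"claw": 95},{"x": 0,"y": 0,"z": 0,"roll": 0,"claw": 95},{"x": 0,"y": 0,"z": 0,"roll": 0,"claw": 95},{"x": 0,"y": 0,"z": -0.02,"roll": 0,"claw": 95},{"x": 0,"y": 0,"z": -0.04,"roll": 0,"claw": 95},{"x": 0,"y": 0,"z": -0.04,"roll": 0,"claw": 95},{"x": 0,"y": 0,"z": -0.03,"roll": 0,"claw": 95},{"x": 0,"y": 0,"z": 0,"roll": 0,"claw": 95}]'

```text
time_s: 16.75
ee_pos: [0.5481, -0.2816, 0.1616]
ee_rot: [0.002, 0.991, 0.132, 0.003]
ft_force: [0.1, -0.5, -0.1]
width: 0.0591
```

Run:
```python
from h import *
s=observe();f=grab('wrist'); disc(wpts(f,s),s['ee_pos'][:2],.023,.024)
t=np.radians(7.3); go(.4529-.005*np.cos(t),.0481-.005*np.sin(t),.15,97.3)
```

```text
disc [ 0.5463 -0.2806] mean [ 0.5466 -0.2805] ext [0.0428 0.0424] z 0.0228 2402
t 16.80 pos [ 0.5472 -0.2811  0.1587] jaw -74.8 tilt [ 0.003 -0.002 -1.   ] w 0.0592 F [ 0.  -0.  -0.5] q6 0.77
 -> dx,dy,dz [-0.0098 -0.3431  0.0078] roll 0.1376
```

The large mount is flat on the tray floor with its top at 22.8 mm. Next is the fork.

Emit:
move_arm --moves '[{"x": -0.0005,"y": -0.0156,"z": 0,"roll": 0,"claw": 95},{"x": -0.0009,"y": -0.0312,"z": 0,"roll": 0,"claw": 95},{"x": -0.0009,"y": -0.0312,"z": 0,"roll": 0,"claw": 95},{"x": -0.0009,"y": -0.0312,"z": 0,"roll": 0,"claw": 95},{"x": -0.0009,"y": -0.0312,"z": 0,"roll": 0,"claw": 95},{"x": -0.0009,"y": -0.0312,"z": 0,"roll": 0,"claw": 95},{"x": -0.0009,"y": -0.0312,"z": 0,"roll": 0,"claw": 95},{"x": -0.0009,"y": -0.0312,"z": 0,"roll": 0,"claw": 95},{"x": -0.0009,"y": -0.0312,"z": 0,"roll": 0,"claw": 95},{"x": -0.0009,"y": -0.0312,"z": 0,"roll": 0,"claw": 95},{"x": -0.0009,"y": -0.0312,"z": 0,"roll": 0,"claw": 95},{"x": -0.0005,"y": -0.0156,"z": 0,"roll": 0,"claw": 95},{"x": 0,"y": 0,"z": 0,"roll": 0.0688,"claw": 95},{"x": 0,"y": 0,"z": 0,"roll": 0.0688,"claw": 95},{"x": 0,"y": 0,"z": 0,"roll": 0,"claw": 95}]'

```text
time_s: 18.3
ee_pos: [0.4465, 0.0479, 0.1557]
ee_rot: [-0.0, 0.998, 0.063, -0.001]
ft_force: [-0.6, -0.1, -0.7]
width: 0.0591
```

Run:
```python
from h import *
s=observe();f=grab('wrist');cv2.imwrite('pics/w5.png',f['image']); W=wpts(f,s).reshape(-1,3)
t=W[(np.hypot(*(W[:,:2]-[.4529,.0481]).T)<.032)&(abs(W[:,2]-.016)<.004)]
print(len(t),cv2.minAreaRect(t[:,:2].astype(np.float32)))
t=np.radians(7.3); go(.4529-.005*np.cos(t),.0481-.005*np.sin(t),.022,97.3)
```

```text
1210 ((0.45223209261894226, 0.04867899790406227), (0.0461801141500473, 0.023444470018148422), 6.709680557250977)
t 18.35 pos [0.4466 0.0478 0.1559] jaw -82.6 tilt [-0.002 -0.    -1.   ] w 0.0589 F [ 0.2  1.3 -0.6] q6 1.47
 -> dx,dy,dz [0.0015 0.0006 0.1339] roll 0.0014
```

View pics/w5.png

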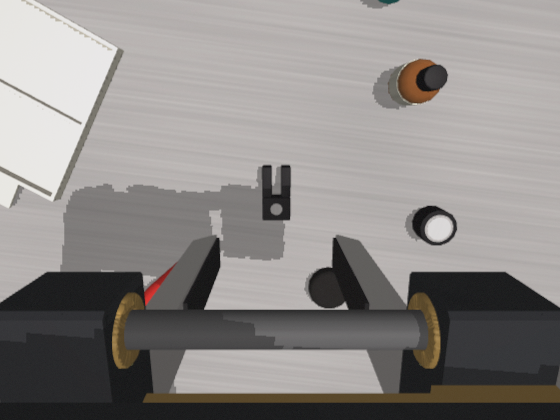

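The fork is at (276,195), square between the jaws with its prongs pointing away. I'll grip across the block half.

Emit:
move_arm --moves '[{"x": 0.0005,"y": 0,"z": 0.03,"roll": 0,"claw": 95},{"x": 0,"y": 0,"z": 0.035,"roll": 0,"claw": 95},{"x": 0,"y": 0,"z": 0.035,"roll": 0,"claw": 95},{"x": 0,"y": 0,"z": 0.02,"roll": 0,"claw": 95},{"x": 0,"y": 0,"z": 0.009,"roll": 0,"claw": 95},{"x": 0,"y": 0,"z": 0.004,"roll": 0,"claw": 95},{"x": 0,"y": 0,"z": 0,"roll": 0,"claw": 255},{"x": 0,"y": 0,"z": 0,"roll": 0,"claw": 255},{"x": 0,"y": 0,"z": 0,"roll": 0,"claw": 255},{"x": 0,"y": 0,"z": 0,"roll": 0,"claw": 255},{"x": 0,"y": 0,"z": 0,"roll": 0,"claw": 255},{"x": 0,"y": 0,"z": 0,"roll": 0,"claw": 255},{"x": 0,"y": 0,"z": 0,"roll": 0,"claw": 255},{"x": 0,"y": 0,"z": 0,"roll": 0,"claw": 255}]'

```text
time_s: 19.75
ee_pos: [0.4478, 0.0479, 0.0242]
ee_rot: [0.0, 0.998, 0.064, 0.0]
ft_force: [-1.9, -0.3, 5.9]
width: 0.0239
```

Run:
```python
from h import *
t=np.radians(15.2); x,y=.4797-.005*np.cos(t),-.2983-.005*np.sin(t); go(x,y,.1,105.2)
```

```text
t 19.75 pos [0.4478 0.0479 0.0242] jaw -82.7 tilt [ 0.001 -0.    -1.   ] w 0.0239 F [-1.9 -0.3  5.9] q6 1.47
 -> dx,dy,dz [-0.0172  0.3481 -0.0758] roll -0.1378
```

Emit:
move_arm --moves '[{"x": 0,"y": 0,"z": -0.015,"roll": 0,"claw": 255},{"x": 0,"y": 0,"z": -0.03,"roll": 0,"claw": 255},{"x": 0,"y": 0,"z": -0.035,"roll": 0,"claw": 255},{"x": 0,"y": 0,"z": -0.02,"roll": 0,"claw": 255},{"x": -0.0008,"y": 0.0158,"z": 0,"roll": 0,"claw": 255},{"x": -0.0016,"y": 0.0317,"z": 0,"roll": 0,"claw": 255},{"x": -0.0016,"y": 0.0317,"z": 0,"roll": 0,"claw": 255},{"x": -0.0016,"y": 0.0317,"z": 0,"roll": 0,"claw": 255},{"x": -0.0016,"y": 0.0317,"z": 0,"roll": 0,"claw": 255},{"x": -0.0016,"y": 0.0317,"z": 0,"roll": 0,"claw": 255},{"x": -0.0016,"y": 0.0317,"z": 0,"roll": 0,"claw": 255},{"x": -0.0016,"y": 0.0317,"z": 0,"roll": 0,"claw": 255},{"x": -0.0016,"y": 0.0317,"z": 0,"roll": 0,"claw": 255},{"x": -0.0016,"y": 0.0317,"z": 0,"roll": 0,"claw": 255},{"x": -0.0016,"y": 0.0317,"z": 0,"roll": 0,"claw": 255},{"x": -0.0008,"y": 0.0158,"z": 0,"roll": 0,"claw": 255},{"x": 0,"y": 0,"z": 0,"roll": -0.0689,"claw": 255},{"x": 0,"y": 0,"z": 0,"roll": -0.0689,"claw": 255},{"x": 0,"y": 0,"z": 0,"roll": 0,"claw": 255},{"x": 0,"y": 0,"z": 0,"roll": 0,"claw": 255}]'

```text
time_s: 21.75
ee_pos: [0.4745, -0.2997, 0.1238]
ee_rot: [-0.0, 0.991, 0.131, -0.0]
ft_force: [0.0, -0.4, 0.3]
width: 0.0236
```

Run:
```python
from h import *
t=np.radians(15.2); x,y=.4797-.005*np.cos(t),-.2983-.005*np.sin(t); go(x,y,.0272,105.2)
s=observe();f=grab('wrist');cv2.imwrite('pics/w6.png',f['image'])
for n,v in dict(v100=100,v150=150,v200=200,v230=230).items(): print(n,*wray(f,s,(230,v),.012))
```

```text
t 21.75 pos [ 0.4745 -0.2997  0.1238] jaw -74.9 tilt [-0.  0. -1.] w 0.0236 F [ 0.  -0.4  0.3] q6 0.68
 -> dx,dy,dz [0.0004 0.0001 0.0966] roll -0.0018
v100 [ 0.081  -0.0331] [ 0.544  -0.2466  0.012 ]
v150 [ 0.0453 -0.0341] [ 0.5092 -0.2549  0.012 ]
v200 [ 0.0072 -0.0353] [ 0.4722 -0.2637  0.012 ]
v230 [-0.0168 -0.036 ] [ 0.4488 -0.2693  0.012 ]
```

View pics/w6.png

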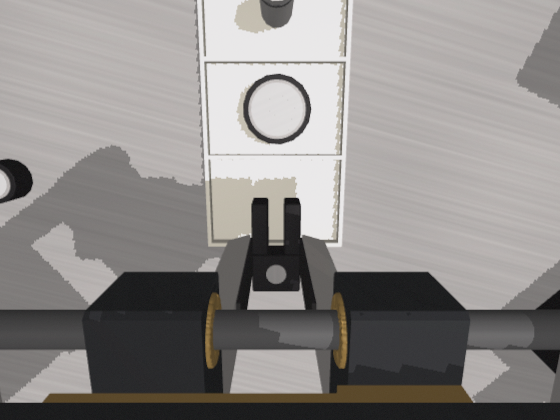

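The fork is held level at (276,245). The near end wall is at row 245 and the divider at row 155, so the compartment centre is about 7 mm ahead of the TCP. I'll shift 2 mm and lower.

Emit:
move_arm --moves '[{"x": 0.002,"y": 0,"z": 0.03,"roll": 0,"claw": 255},{"x": 0,"y": 0,"z": 0.035,"roll": 0,"claw": 255},{"x": 0,"y": 0,"z": 0.02,"roll": 0,"claw": 255},{"x": 0,"y": 0,"z": 0.008,"roll": 0,"claw": 255},{"x": 0,"y": 0,"z": 0.002,"roll": 0,"claw": 255},{"x": 0,"y": 0,"z": 0.001,"roll": 0,"claw": 255},{"x": 0,"y": 0,"z": 0.0005,"roll": 0,"claw": 255},{"x": 0,"y": 0,"z": 0,"roll": 0,"claw": 255},{"x": 0,"y": 0,"z": 0,"roll": 0,"claw": 255}]'

```text
time_s: 22.7
ee_pos: [0.4765, -0.2997, 0.028]
ee_rot: [0.0, 0.991, 0.132, 0.0]
ft_force: [0.6, 0.4, -0.5]
width: 0.0237
```

Emit:
move_arm --moves '[{"x": 0,"y": 0,"z": 0.0006,"roll": 0,"claw": 255},{"x": 0,"y": 0,"z": 0,"roll": 0,"claw": 255},{"x": 0,"y": 0,"z": 0,"roll": 0,"claw": 255}]'

```text
time_s: 23.0
ee_pos: [0.4765, -0.2997, 0.0273]
ee_rot: [0.0, 0.991, 0.132, 0.0]
ft_force: [-1.9, 1.9, 4.5]
width: 0.0239
```

Emit:
move_arm --moves '[{"x": 0,"y": 0,"z": 0,"roll": 0,"claw": 165},{"x": 0,"y": 0,"z": 0,"roll": 0,"claw": 150},{"x": 0,"y": 0,"z": 0,"roll": 0,"claw": 135},{"x": 0,"y": 0,"z": 0,"roll": 0,"claw": 135},{"x": 0,"y": 0,"z": 0,"roll": 0,"claw": 135},{"x": 0,"y": 0,"z": -0.02,"roll": 0,"claw": 135},{"x": 0,"y": 0,"z": -0.04,"roll": 0,"claw": 135},{"x": 0,"y": 0,"z": -0.04,"roll": 0,"claw": 75},{"x": 0,"y": 0,"z": -0.03,"roll": 0,"claw": 75},{"x": 0,"y": 0,"z": 0,"roll": 0,"claw": 75}]'

```text
time_s: 24.0
ee_pos: [0.4777, -0.3005, 0.1611]
ee_rot: [0.002, 0.991, 0.132, 0.003]
ft_force: [-0.1, -0.3, -0.6]
width: 0.064
```

Run:
```python
from h import *
s=observe();f=grab('wrist'); W=wpts(f,s).reshape(-1,3)
t=W[(np.hypot(*(W[:,:2]-[.481,-.298]).T)<.034)&(abs(W[:,2]-.019)<.003)]
print(len(t),np.median(t[:,2]),cv2.minAreaRect(t[:,:2].astype(np.float32)))
go(.6636,.0688,.16,68.2)
```

```text
1182 0.018309575368894007 ((0.4812300503253937, -0.29838964343070984), (0.045634981244802475, 0.023538218811154366), 14.835570335388184)
t 24.05 pos [ 0.4769 -0.3     0.1584] jaw -74.8 tilt [ 0.003 -0.002 -1.   ] w 0.0659 F [ 0.4  0.4 -0.5] q6 0.68
 -> dx,dy,dz [ 0.2769 -0.307  -0.0018] roll 0.6457
```

The fork is in and flat (top about 18.3 mm, 15° as planned). Next is the short post. I'll travel first, then roll back.

Emit:
move_arm --moves '[{"x": 0.0107,"y": -0.0118,"z": 0,"roll": 0,"claw": 75},{"x": 0.0213,"y": -0.0236,"z": 0,"roll": 0,"claw": 75},{"x": 0.0213,"y": -0.0236,"z": 0,"roll": 0,"claw": 75},{"x": 0.0213,"y": -0.0236,"z": 0,"roll": 0,"claw": 75},{"x": 0.0213,"y": -0.0236,"z": 0,"roll": 0,"claw": 75},{"x": 0.0213,"y": -0.0236,"z": 0,"roll": 0,"claw": 75},{"x": 0.0213,"y": -0.0236,"z": 0,"roll": 0,"claw": 75},{"x": 0.0213,"y": -0.0236,"z": 0,"roll": 0,"claw": 75},{"x": 0.0213,"y": -0.0236,"z": 0,"roll": 0,"claw": 75},{"x": 0.0213,"y": -0.0236,"z": 0,"roll": 0,"claw": 75},{"x": 0.0213,"y": -0.0236,"z": 0,"roll": 0,"claw": 75},{"x": 0.0213,"y": -0.0236,"z": 0,"roll": 0,"claw": 75},{"x": 0.0213,"y": -0.0236,"z": 0,"roll": 0,"claw": 75},{"x": 0.0107,"y": -0.0118,"z": 0,"roll": 0,"claw": 75}]'

```text
time_s: 25.45
ee_pos: [0.663, 0.0726, 0.1545]
ee_rot: [-0.0, 0.991, 0.133, -0.001]
ft_force: [0.1, -0.4, -0.4]
width: 0.0663
```

Emit:
move_arm --moves '[{"x": 0,"y": 0,"z": 0,"roll": -0.1387,"claw": 75},{"x": 0,"y": 0,"z": 0,"roll": -0.1387,"claw": 75},{"x": 0,"y": 0,"z": 0,"roll": -0.1387,"claw": 75},{"x": 0,"y": 0,"z": 0,"roll": -0.1387,"claw": 75},{"x": 0,"y": 0,"z": 0,"roll": -0.1387,"claw": 75},{"x": 0,"y": 0,"z": 0,"roll": -0.1387,"claw": 75},{"x": 0,"y": 0,"z": 0,"roll": -0.1387,"claw": 75},{"x": 0,"y": 0,"z": 0,"roll": -0.1387,"claw": 75},{"x": 0,"y": 0,"z": 0,"roll": -0.1387,"claw": 75},{"x": 0,"y": 0,"z": 0,"roll": -0.1387,"claw": 75},{"x": 0,"y": 0,"z": 0,"roll": -0.1387,"claw": 75},{"x": 0,"y": 0,"z": 0,"roll": -0.1387,"claw": 75},{"x": 0,"y": 0,"z": 0,"roll": -0.1387,"claw": 75},{"x": 0,"y": 0,"z": 0,"roll": -0.1387,"claw": 75},{"x": 0,"y": 0,"z": 0,"roll": -0.1387,"claw": 75},{"x": 0,"y": 0,"z": 0,"roll": -0.1387,"claw": 75},{"x": 0,"y": 0,"z": 0,"roll": -0.1387,"claw": 75},{"x": 0,"y": 0,"z": 0,"roll": -0.1387,"claw": 75},{"x": 0,"y": 0,"z": 0,"roll": 0,"claw": 75}]'

```text
time_s: 27.35
ee_pos: [0.6626, 0.0701, 0.1549]
ee_rot: [-0.001, 0.187, 0.982, -0.0]
ft_force: [0.1, -0.0, -0.4]
width: 0.0663
```

Run:
```python
from h import *
s=observe();f=grab('wrist');cv2.imwrite('pics/w7.png',f['image']); disc(wpts(f,s),(.6636,.0688),.032,.015)
go(.6636,.0688,.026,68.2)
```

```text
disc [0.6638 0.0695] mean [0.6637 0.0697] ext [0.0267 0.0265] z 0.0313 1034
t 27.40 pos [0.6627 0.07   0.1552] jaw 68.1 tilt [-0.002 -0.    -1.   ] w 0.0662 F [-0.8  0.3  0.2] q6 -1.14
 -> dx,dy,dz [-0.0016 -0.0007  0.1292] roll -0.0018
```

View pics/w7.png

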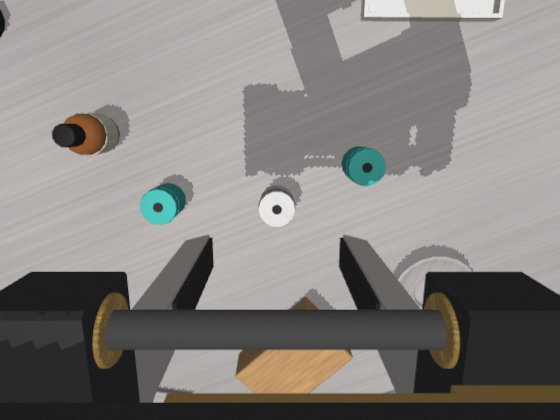

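The bare short post at (277,209) is between the jaws, and the turquoise ones at (160,205) and (365,165) are clear. I'll grip it.

Emit:
move_arm --moves '[{"x": -0.0012,"y": 0,"z": 0.03,"roll": 0,"claw": 75},{"x": 0,"y": 0,"z": 0.035,"roll": 0,"claw": 75},{"x": 0,"y": 0,"z": 0.035,"roll": 0,"claw": 75},{"x": 0,"y": 0,"z": 0.018,"roll": 0,"claw": 75},{"x": 0,"y": 0,"z": 0.008,"roll": 0,"claw": 75},{"x": 0,"y": 0,"z": 0.002,"roll": 0,"claw": 75},{"x": 0,"y": 0,"z": 0,"roll": 0,"claw": 255},{"x": 0,"y": 0,"z": 0,"roll": 0,"claw": 255},{"x": 0,"y": 0,"z": 0,"roll": 0,"claw": 255},{"x": 0,"y": 0,"z": 0,"roll": 0,"claw": 255},{"x": 0,"y": 0,"z": 0,"roll": 0,"claw": 255},{"x": 0,"y": 0,"z": 0,"roll": 0,"claw": 255},{"x": 0,"y": 0,"z": 0,"roll": 0,"claw": 255},{"x": 0,"y": 0,"z": 0,"roll": 0,"claw": 255}]'

```text
time_s: 28.8
ee_pos: [0.6645, 0.0687, 0.0291]
ee_rot: [0.0, 0.189, 0.982, 0.0]
ft_force: [-1.2, 0.3, 3.8]
width: 0.0294
```

Run:
```python
from h import *
go(.4734,.2721,.12,68.2)
```

```text
t 28.80 pos [0.6645 0.0687 0.0291] jaw 68.2 tilt [ 0.  0. -1.] w 0.0294 F [-1.2  0.3  3.8] q6 -1.14
 -> dx,dy,dz [ 0.2529  0.1181 -0.091 ] roll 0.0007
```

Emit:
move_arm --moves '[{"x": 0,"y": 0,"z": -0.015,"roll": 0,"claw": 255},{"x": 0,"y": 0,"z": -0.03,"roll": 0,"claw": 255},{"x": 0,"y": 0,"z": -0.035,"roll": 0,"claw": 255},{"x": 0,"y": 0,"z": -0.015,"roll": 0,"claw": 255},{"x": 0.0115,"y": 0.0054,"z": 0,"roll": 0,"claw": 255},{"x": 0.023,"y": 0.0107,"z": 0,"roll": 0,"claw": 255},{"x": 0.023,"y": 0.0107,"z": 0,"roll": 0,"claw": 255},{"x": 0.023,"y": 0.0107,"z": 0,"roll": 0,"claw": 255},{"x": 0.023,"y": 0.0107,"z": 0,"roll": 0,"claw": 255},{"x": 0.023,"y": 0.0107,"z": 0,"roll": 0,"claw": 255},{"x": 0.023,"y": 0.0107,"z": 0,"roll": 0,"claw": 255},{"x": 0.023,"y": 0.0107,"z": 0,"roll": 0,"claw": 255},{"x": 0.023,"y": 0.0107,"z": 0,"roll": 0,"claw": 255},{"x": 0.023,"y": 0.0107,"z": 0,"roll": 0,"claw": 255},{"x": 0.023,"y": 0.0107,"z": 0,"roll": 0,"claw": 255},{"x": 0.0115,"y": 0.0054,"z": 0,"roll": 0,"claw": 255},{"x": 0,"y": 0,"z": 0,"roll": 0,"claw": 255},{"x": 0,"y": 0,"z": 0,"roll": 0,"claw": 255}]'

```text
time_s: 30.6
ee_pos: [0.4731, 0.2715, 0.1232]
ee_rot: [-0.0, 0.189, 0.982, -0.0]
ft_force: [0.5, 0.4, -0.0]
width: 0.0298
```

Run:
```python
from h import *
go(.4734,.2721,.0321,68.2)
s=observe();f=grab('wrist');cv2.imwrite('pics/w8.png',f['image'])
for v in (150,200,250): print(v,*wray(f,s,(200,v),.012),wray(f,s,(350,v),.012)[0])
```

```text
t 30.60 pos [0.4731 0.2715 0.1232] jaw 68.3 tilt [-0.001 -0.    -1.   ] w 0.0298 F [ 0.5  0.4 -0. ] q6 -0.74
 -> dx,dy,dz [-0.0001  0.0007  0.0911] roll 0.001
150 [ 0.0464 -0.0564] [0.4091 0.2362 0.012 ] [0.0463 0.0549]
200 [ 0.0084 -0.0583] [0.4437 0.2204 0.012 ] [0.0084 0.0567]
250 [-0.0322 -0.0603] [0.4806 0.2036 0.012 ] [-0.0321  0.0586]
```

View pics/w8.png

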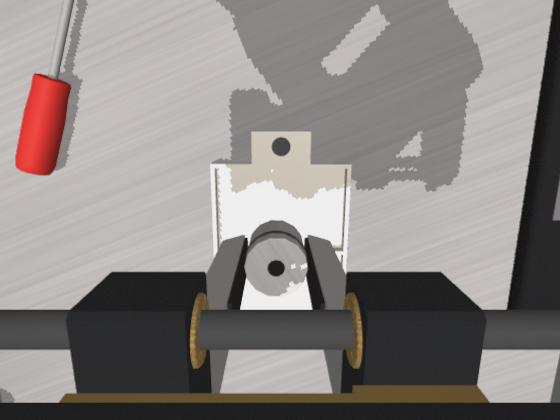

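The end wall at row 164 is 36 mm ahead, as it should be. The side walls at columns 211 and 351 put the centre 3 mm to +y. I'll shift and lower.

Emit:
move_arm --moves '[{"x": 0.001,"y": 0.003,"z": 0.03,"roll": 0,"claw": 255},{"x": 0,"y": 0,"z": 0.03,"roll": 0,"claw": 255},{"x": 0,"y": 0,"z": 0.02,"roll": 0,"claw": 255},{"x": 0,"y": 0,"z": 0.008,"roll": 0,"claw": 255},{"x": 0,"y": 0,"z": 0.002,"roll": 0,"claw": 255},{"x": 0,"y": 0,"z": 0.0008,"roll": 0,"claw": 255},{"x": 0,"y": 0,"z": 0,"roll": 0,"claw": 255},{"x": 0,"y": 0,"z": 0,"roll": 0,"claw": 255}]'

```text
time_s: 31.45
ee_pos: [0.4737, 0.2752, 0.0338]
ee_rot: [0.001, 0.189, 0.982, 0.0]
ft_force: [-0.5, 0.3, -1.3]
width: 0.0296
```

Emit:
move_arm --moves '[{"x": 0,"y": 0,"z": 0.0006,"roll": 0,"claw": 255},{"x": 0,"y": 0,"z": 0,"roll": 0,"claw": 255},{"x": 0,"y": 0,"z": 0,"roll": 0,"claw": 255}]'

```text
time_s: 31.75
ee_pos: [0.4733, 0.275, 0.0325]
ee_rot: [0.0, 0.189, 0.982, 0.0]
ft_force: [0.6, -0.5, -1.2]
width: 0.0296
```

Emit:
move_arm --moves '[{"x": 0,"y": 0,"z": 0.0007,"roll": 0,"claw": 255},{"x": 0,"y": 0,"z": 0,"roll": 0,"claw": 255},{"x": 0,"y": 0,"z": 0,"roll": 0,"claw": 255}]'

```text
time_s: 32.05
ee_pos: [0.4733, 0.275, 0.0321]
ee_rot: [0.0, 0.189, 0.982, 0.0]
ft_force: [-2.2, -1.3, 5.0]
width: 0.0295
```

Contact. I'll release and go on to the small mount.

Emit:
move_arm --moves '[{"x": 0,"y": 0,"z": 0,"roll": 0,"claw": 155},{"x": 0,"y": 0,"z": 0,"roll": 0,"claw": 140},{"x": 0,"y": 0,"z": 0,"roll": 0,"claw": 125},{"x": 0,"y": 0,"z": 0,"roll": 0,"claw": 125},{"x": 0,"y": 0,"z": 0,"roll": 0,"claw": 125},{"x": 0,"y": 0,"z": -0.02,"roll": 0,"claw": 125},{"x": 0,"y": 0,"z": -0.04,"roll": 0,"claw": 125},{"x": 0,"y": 0,"z": -0.04,"roll": 0,"claw": 70},{"x": 0,"y": 0,"z": -0.025,"roll": 0,"claw": 70},{"x": 0,"y": 0,"z": 0,"roll": 0,"claw": 70}]'

```text
time_s: 33.05
ee_pos: [0.4745, 0.2756, 0.1603]
ee_rot: [0.002, 0.189, 0.982, 0.002]
ft_force: [0.3, 0.9, 0.1]
width: 0.0669
```

Run:
```python
from h import *
s=observe();f=grab('wrist'); disc(wpts(f,s),s['ee_pos'][:2],.035,.015)
go(.442,-.0928,.15,68.2)
```

```text
disc [0.4723 0.2749] mean [0.4721 0.275 ] ext [0.0268 0.0262] z 0.0343 1025
t 33.10 pos [0.4737 0.2752 0.158 ] jaw 68.2 tilt [ 0.003  0.001 -1.   ] w 0.0679 F [ 0.1 -0.1  0.1] q6 -0.73
 -> dx,dy,dz [-0.107  -0.3536  0.0074] roll 0.0007
```

The short post stands in the tray with its top at 34.3 mm.

Emit:
move_arm --moves '[{"x": -0.0045,"y": -0.0147,"z": 0,"roll": 0,"claw": 70},{"x": -0.0089,"y": -0.0295,"z": 0,"roll": 0,"claw": 70},{"x": -0.0089,"y": -0.0295,"z": 0,"roll": 0,"claw": 70},{"x": -0.0089,"y": -0.0295,"z": 0,"roll": 0,"claw": 70},{"x": -0.0089,"y": -0.0295,"z": 0,"roll": 0,"claw": 70},{"x": -0.0089,"y": -0.0295,"z": 0,"roll": 0,"claw": 70},{"x": -0.0089,"y": -0.0295,"z": 0,"roll": 0,"claw": 70},{"x": -0.0089,"y": -0.0295,"z": 0,"roll": 0,"claw": 70},{"x": -0.0089,"y": -0.0295,"z": 0,"roll": 0,"claw": 70},{"x": -0.0089,"y": -0.0295,"z": 0,"roll": 0,"claw": 70},{"x": -0.0089,"y": -0.0295,"z": 0,"roll": 0,"claw": 70},{"x": -0.0089,"y": -0.0295,"z": 0,"roll": 0,"claw": 70},{"x": -0.0045,"y": -0.0147,"z": 0,"roll": 0,"claw": 70},{"x": 0,"y": 0,"z": 0,"roll": 0,"claw": 70},{"x": 0,"y": 0,"z": 0,"roll": 0,"claw": 70}]'

```text
time_s: 34.6
ee_pos: [0.4406, -0.0934, 0.1557]
ee_rot: [-0.001, 0.189, 0.982, 0.0]
ft_force: [-0.1, 0.4, 0.2]
width: 0.068
```

Run:
```python
from h import *
s=observe();f=grab('wrist'); disc(wpts(f,s),(.442,-.0928),.02,.016)
go(.442,-.0928,.023,68.2)
```

```text
disc [ 0.4411 -0.0927] mean [ 0.441  -0.0926] ext [0.0285 0.0281] z 0.0197 1090
t 34.65 pos [ 0.4408 -0.0929  0.156 ] jaw 68.2 tilt [-0.001  0.    -1.   ] w 0.0680 F [ 0.3  1.3 -0.6] q6 -1.48
 -> dx,dy,dz [-0.0013  0.0006  0.133 ] roll 0.0006
```

Emit:
move_arm --moves '[{"x": 0,"y": 0,"z": 0.03,"roll": 0,"claw": 70},{"x": 0,"y": 0,"z": 0.035,"roll": 0,"claw": 70},{"x": 0,"y": 0,"z": 0.035,"roll": 0,"claw": 70},{"x": 0,"y": 0,"z": 0.02,"roll": 0,"claw": 70},{"x": 0,"y": 0,"z": 0.009,"roll": 0,"claw": 70},{"x": 0,"y": 0,"z": 0.004,"roll": 0,"claw": 70},{"x": 0,"y": 0,"z": 0,"roll": 0,"claw": 255},{"x": 0,"y": 0,"z": 0,"roll": 0,"claw": 255},{"x": 0,"y": 0,"z": 0,"roll": 0,"claw": 255},{"x": 0,"y": 0,"z": 0,"roll": 0,"claw": 255},{"x": 0,"y": 0,"z": 0,"roll": 0,"claw": 255},{"x": 0,"y": 0,"z": 0,"roll": 0,"claw": 255},{"x": 0,"y": 0,"z": 0,"roll": 0,"claw": 255},{"x": 0,"y": 0,"z": 0,"roll": 0,"claw": 255}]'

```text
time_s: 36.05
ee_pos: [0.4415, -0.0934, 0.024]
ee_rot: [0.0, 0.189, 0.982, -0.0]
ft_force: [-0.4, 0.3, 6.2]
width: 0.0316
```

Run:
```python
from h import *
t=np.radians(158.2); go(.4733-.069*np.cos(t),.275-.069*np.sin(t),.12,68.2)
```

```text
t 36.05 pos [ 0.4415 -0.0934  0.024 ] jaw 68.2 tilt [ 0. -0. -1.] w 0.0316 F [-0.4  0.3  6.2] q6 -1.48
 -> dx,dy,dz [ 0.038   0.3539 -0.096 ] roll 0.0007
```

Emit:
move_arm --moves '[{"x": 0,"y": 0,"z": -0.015,"roll": 0,"claw": 255},{"x": 0,"y": 0,"z": -0.03,"roll": 0,"claw": 255},{"x": 0,"y": 0,"z": -0.035,"roll": 0,"claw": 255},{"x": 0,"y": 0,"z": -0.02,"roll": 0,"claw": 255},{"x": 0.0016,"y": 0.0147,"z": 0,"roll": 0,"claw": 255},{"x": 0.0032,"y": 0.0295,"z": 0,"roll": 0,"claw": 255},{"x": 0.0032,"y": 0.0295,"z": 0,"roll": 0,"claw": 255},{"x": 0.0032,"y": 0.0295,"z": 0,"roll": 0,"claw": 255},{"x": 0.0032,"y": 0.0295,"z": 0,"roll": 0,"claw": 255},{"x": 0.0032,"y": 0.0295,"z": 0,"roll": 0,"claw": 255},{"x": 0.0032,"y": 0.0295,"z": 0,"roll": 0,"claw": 255},{"x": 0.0032,"y": 0.0295,"z": 0,"roll": 0,"claw": 255},{"x": 0.0032,"y": 0.0295,"z": 0,"roll": 0,"claw": 255},{"x": 0.0032,"y": 0.0295,"z": 0,"roll": 0,"claw": 255},{"x": 0.0032,"y": 0.0295,"z": 0,"roll": 0,"claw": 255},{"x": 0.0032,"y": 0.0295,"z": 0,"roll": 0,"claw": 255},{"x": 0.0016,"y": 0.0147,"z": 0,"roll": 0,"claw": 255},{"x": 0,"y": 0,"z": 0,"roll": 0,"claw": 255},{"x": 0,"y": 0,"z": 0,"roll": 0,"claw": 255}]'

```text
time_s: 37.95
ee_pos: [0.5366, 0.2488, 0.1233]
ee_rot: [-0.0, 0.189, 0.982, -0.0]
ft_force: [-0.7, -0.6, -0.6]
width: 0.0314
```

Run:
```python
from h import *
t=np.radians(158.2); go(.4733-.069*np.cos(t),.275-.069*np.sin(t),.027,68.2)
s=observe();f=grab('wrist');cv2.imwrite('pics/w9.png',f['image'])
for v in (50,100,150,200,250): print(v,*wray(f,s,(200,v),.012),wray(f,s,(350,v),.012)[0])
```

```text
t 37.95 pos [0.5366 0.2488 0.1233] jaw 68.2 tilt [-0.001 -0.    -1.   ] w 0.0314 F [-0.7 -0.6 -0.6] q6 -0.82
 -> dx,dy,dz [-0.0005  0.0009  0.0963] roll 0.0007
50 [ 0.1155 -0.0531] [0.4096 0.2423 0.012 ] [0.1154 0.0516]
100 [ 0.082  -0.0547] [0.4401 0.2283 0.012 ] [0.082  0.0532]
150 [ 0.0464 -0.0564] [0.4726 0.2135 0.012 ] [0.0463 0.0549]
200 [ 0.0084 -0.0583] [0.5071 0.1977 0.012 ] [0.0084 0.0567]
250 [-0.0322 -0.0603] [0.5441 0.1808 0.012 ] [-0.0321  0.0586]
```

View pics/w9.png

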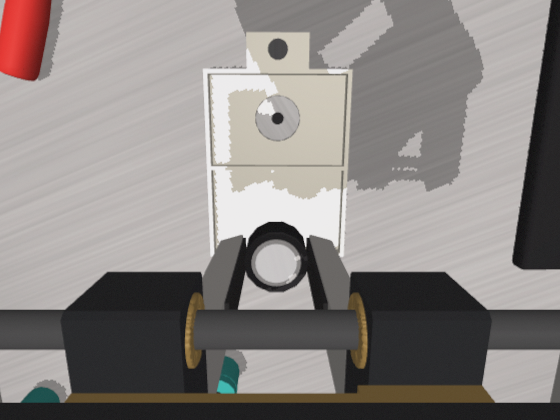

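The small mount is held flat at (276,257). The divider at row 167 is 33.5 mm ahead, so the compartment is centred to 1 to 2 mm. The short post stands at (278,118). I'll lower it.

Emit:
move_arm --moves '[{"x": 0,"y": 0.001,"z": 0.03,"roll": 0,"claw": 255},{"x": 0,"y": 0,"z": 0.035,"roll": 0,"claw": 255},{"x": 0,"y": 0,"z": 0.02,"roll": 0,"claw": 255},{"x": 0,"y": 0,"z": 0.008,"roll": 0,"claw": 255},{"x": 0,"y": 0,"z": 0.002,"roll": 0,"claw": 255},{"x": 0,"y": 0,"z": 0.001,"roll": 0,"claw": 255},{"x": 0,"y": 0,"z": 0.0005,"roll": 0,"claw": 255},{"x": 0,"y": 0,"z": 0,"roll": 0,"claw": 255},{"x": 0,"y": 0,"z": 0,"roll": 0,"claw": 255}]'

```text
time_s: 38.9
ee_pos: [0.5374, 0.2506, 0.0277]
ee_rot: [0.0, 0.189, 0.982, 0.0]
ft_force: [-0.4, -0.5, 1.3]
width: 0.0315
```

Emit:
move_arm --moves '[{"x": 0,"y": 0,"z": 0.0006,"roll": 0,"claw": 255},{"x": 0,"y": 0,"z": 0,"roll": 0,"claw": 255},{"x": 0,"y": 0,"z": 0,"roll": 0,"claw": 255}]'

```text
time_s: 39.2
ee_pos: [0.5374, 0.2506, 0.027]
ee_rot: [0.0, 0.189, 0.982, 0.0]
ft_force: [-0.9, -0.3, 4.8]
width: 0.0314
```

Emit:
move_arm --moves '[{"x": 0,"y": 0,"z": 0,"roll": 0,"claw": 150},{"x": 0,"y": 0,"z": 0,"roll": 0,"claw": 135},{"x": 0,"y": 0,"z": 0,"roll": 0,"claw": 120},{"x": 0,"y": 0,"z": 0,"roll": 0,"claw": 120},{"x": 0,"y": 0,"z": 0,"roll": 0,"claw": 120},{"x": 0,"y": 0,"z": -0.02,"roll": 0,"claw": 120},{"x": 0,"y": 0,"z": -0.04,"roll": 0,"claw": 120},{"x": 0,"y": 0,"z": -0.04,"roll": 0,"claw": 120},{"x": 0,"y": 0,"z": -0.04,"roll": 0,"claw": 120},{"x": 0,"y": 0,"z": -0.02,"roll": 0,"claw": 120},{"x": 0.02,"y": 0,"z": 0,"roll": 0,"claw": 120},{"x": 0.035,"y": 0,"z": 0,"roll": 0,"claw": 120},{"x": 0.035,"y": 0,"z": 0,"roll": 0,"claw": 120},{"x": 0.035,"y": 0,"z": 0,"roll": 0,"claw": 120},{"x": 0.035,"y": 0,"z": 0,"roll": 0,"claw": 120},{"x": 0.035,"y": 0,"z": 0,"roll": 0,"claw": 120},{"x": 0.035,"y": 0,"z": 0,"roll": 0,"claw": 120},{"x": 0.02,"y": 0,"z": 0,"roll": 0,"claw": 120},{"x": 0,"y": 0,"z": 0,"roll": 0,"claw": 120},{"x": 0,"y": 0,"z": 0,"roll": 0,"claw": 120}]'

```text
time_s: 41.2
ee_pos: [0.3053, 0.3432, 0.1867]
ee_rot: [0.0, 0.188, 0.982, 0.0]
ft_force: [-0.3, -0.6, 0.7]
width: 0.0497
```

Run:
```python
from h import *
f=grab('top');W=pts(f);cv2.imwrite('pics/end.png',cv2.resize(cv2.convertScaleAbs(f['image'][100:340,80:480],alpha=1.5),None,fx=2,fy=2))
for k,c,h,r in (('tall',(.6114,-.2626),.063,.011),('large',(.5463,-.2806),.023,.024),('short',(.4723,.2749),.035,.015),('small',(.537,.25),.023,.016),('bottle',(.554,-.0466),.06,.01)): print(k);disc(W,c,h,r)
```

```text
tall
disc [ 0.6106 -0.2625] mean [ 0.6108 -0.2625] ext [0.0194 0.0199] z 0.0621 85
large
disc [ 0.5462 -0.281 ] mean [ 0.5462 -0.2801] ext [0.0419 0.0433] z 0.0231 379
short
disc [0.4728 0.2744] mean [0.4727 0.274 ] ext [0.0271 0.0269] z 0.0347 161
small
disc [0.5371 0.2496] mean [0.5369 0.2494] ext [0.0279 0.0291] z 0.0228 174
bottle
disc [ 0.5542 -0.0466] mean [ 0.5542 -0.0467] ext [0.0144 0.0129] z 0.0595 49
```

View pics/end.png

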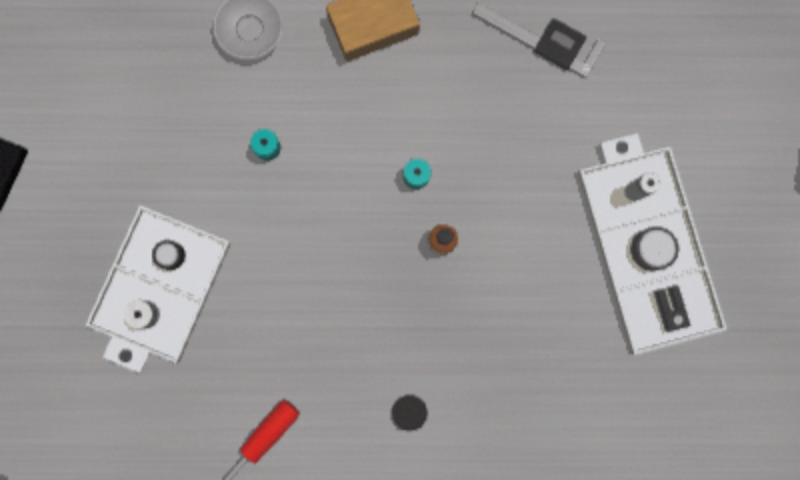

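The final view has every part where it belongs. In the long tray, from the tab, are the tall post (650,183), large mount (655,248) and fork (672,310). In the short tray are the short post (138,315) by the tab and the small mount (168,255). The bottle is unmoved at (444,238), so I'll hand in.

```bash
python3 -c "
from plant import sign_off; print(sign_off())"
```

```text
the job is handed in; nothing more can be done
None
```

Both kits are made up and the job is handed in, at about 41 s on the robot's clock (limit 128 s). I placed the parts in the order you listed. Each was lowered until it touched the tray floor (about 5 N) before release.

- **Parts:** the last top view shows each part in its own compartment. Part tops read 62.1 mm (tall post), 23.1 mm (large mount), 34.7 mm (short post) and 22.8 mm (small mount), each within 1 mm of its height plus the 3 mm floor.
- **Fork:** its top read 18.3 mm against the expected 19 mm when checked from the wrist camera. That matches the small low bias in the other depth readings, and it lies flat in the last view.
- **Bottle:** it stands where it was, within 0.3 mm of its first measured position. The turquoise posts and the plain black disc were left alone.
- **Disagreements:** my first two move calls were refused because rows need every field; nothing moved. The wrist camera put the compartment centres 1–3 mm from the top-view estimate, so I shifted the placements to match for all but the tall post. No check failed at the end.

I viewed 13 of the 14 budgeted pictures.

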